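# Let the out-of-balance rotor find its heavy side on the balancing rollers

### The arm

A 6-joint arm with a two-finger parallel gripper is mounted at the origin on a cart in front of the work surface, level with it; the furniture and walls round the work are solid. World frame = base frame: x ahead of the robot, y to its left, z up, the work surface at z = 0. Lengths are in m, angles in rad, forces in N, time in s.
With the tool pointing down it reaches from about 0.375 to 0.9 m from the base axis. Payload 3.1 kg.
Tool frame: the origin (TCP) lies at the centre of the arm's flange, where the gripper is bolted on; the fingertips stand 173 mm ahead of it and the grasp point (between the pads) lies 155 mm ahead of it (tip_extent is the distance from the TCP to the fingertips, in m); z points along the fingers, y is the direction in which the jaws open and shut (so a half turn about z gives the same grasp; the last joint's range is limited). The gripper opens to 85 mm and grips with 20 to 120 N. Pads are 22 mm wide; open, the fingers measure 114 mm over their backs; the gripper's body (76 mm by 85 mm) begins 54 mm behind the grasp point. The pads swing forward as they close: fully open they stand 13 mm farther back than shut.
Start: joints at [1.008, 0.527, 1.433, -0, 1.181, -0.178], TCP at [0.235, 0.579, 0.405] pointing down, gripper open.
Joint ranges: [-3.08, 3.08], [-0.75, 2.2], [0.22, 2.44], [-1.43, 4.57], [0, 2.65], [-2.85, 2.85]. Speed limits (rad/s): [2.79, 2.79, 3.14, 3.14, 3.14, 3.14].

### API

Orientations are given as a unit quaternion [x, y, z, w].
In Python, from station import sense, snapshot, sign_off, tip_extent gives the robot as it stands. The module is installed in compiled form; this text tells all that it offers.
- The arm moves only by the tool servo_tool, never from a script. Its argument "rows" is a list of rows, each a list of 3 entries, a list of its own where there are three numbers: the shift along the tool's x, y, z in mm, then the turn about the tool's z in degrees, then the opening, from -1 (shut) to 1 (fully open), so that 0 is half open. A call has 1 to 8 rows; each row is the pose to reach, as a shift and turn from the pose measured when the call began, along the tool's axes at that moment; what a row does not reach only later rows make up. A row lasts 1/10 s, in which the tool goes at most 50 mm and 8.59 degrees, less where a joint would pass 70% of its speed; a pose out of reach is approached as far as the arm can. A call with a gripper value outside its range is refused whole. The fingers move at their own pace and stop on an object; "force" is the grip in N (left out, the last holds). Time passes only in rows, so rows that repeat a pose let the fingers close. It gives the time, the measured TCP pose, the force and the opening at its end, in the units of the state.
- sense(): the state, without advancing time (a new reading comes with each control period).
- snapshot(name): name is "side" or "top"; returns a dict with "image" (480x640x3 uint8, blue, green, red), "z_map" (480x640 float32, m along the optical axis (not along the pixel's ray), 0 where there is no reading), "vertical_fov" (degrees; the focal length in pixels is half the picture's height over the tangent of half this angle, whatever the lens; pixels are square), "cx", "cy" (the principal point, pixels), "cam_to_world" (4x4, takes a point from camera to world coordinates). Camera axes: x right, y down, z forward; pixel columns grow to the right and rows downward; lengths in m; the calibration is good to about 2 mm. A picture is of the moment at which its call begins.
- sign_off(): hands the job in, once; it reports no verdict.
The state is a dict: "t": time; "q": joint angles; "qd": joint speeds; "tau": joint torques, N m; "tcp_pos": TCP position; "tool_rot": TCP orientation; "force": force on the tool from outside, world axes, zero at the start; "ft_torque": the same for the moment, N m; "finger_gap": opening from 0.0 (shut) to 1.0 (fully open).
Only numpy, scipy, OpenCV 4.12 (cv2) and the standard library are available. Lean on these libraries where they do the work, as an engineer would, in place of code of your own. Each camera call takes 0.05 s, during which the arm holds its last target. There are 200 camera calls.

### The job

Find the heavy side of the out-of-balance rotor: pick the rotor that carries only one rim weight out of its cradle and lower its shaft into the valley between the rollers of the balancing stand, centred between the two ends of the stand. Let go only once it is down on the rollers, so that it turns freely by itself, and leave it there at rest with its weight hanging underneath. The rotor with two weights stays in its cradle.

Things in the scene. Friction and masses are not known exactly. Their poses are not given: they have to be found in the camera images.
- single_rotor_center (a point): Rotor to move, 0.4 kg: aluminium disc, 76 mm dia, 12 mm thick, upright on a level shaft 12 mm dia, 140 mm long (own y), with a hub 24 mm dia, 28 mm long. Point: disc middle, on the shaft axis. Lies in slots 12 mm deep of a wooden cradle: lift 40 mm or more. Pinch the disc's flat faces near its top, fingers closing along the shaft; it may swing a little in the grip, harmless.
- single_rotor_weight (a point): Middle of the rotor's ONE dark steel rim weight, 39 mm from the shaft axis along own -x: 36 mm along the shaft, 30 mm tall, 27 to 51 mm off the axis. At the start it is level with the shaft, on the robot's side, on a post of the cradle. On the rollers the let-go rotor swings to and fro and comes to rest in about 4 s.
- double_rotor_center (a point): The other rotor, to be left alone in a like cradle: same disc and shaft, but TWO equal weights on opposite sides of the rim, so it is balanced. Point: disc middle, on the shaft axis.
- roller_stand_seat (a point): Fixed balancing stand, base 100 x 124 mm; at each end two free roller discs (44 mm dia, 6 mm wide, 42 and 50 mm from the middle along own y, overlapping, axles 30 mm apart) form a valley. Point: where the disc's middle lies when the shaft rests in both valleys, 68 mm above the bench; own y: the shaft's direction. Flared guard horns 57 mm from the middle rise 19 mm above the point.

How it is judged:
By the outcome, as a careful person would: the job done as asked, in the order asked, and still so for the second after the job is handed in, with the robot touching nothing.
It also fails if it takes over 45 s, if anything falls off the work surface, if the arm or the gripper's body presses on something with over 40 N, if the wrist force passes 120 N, or if a joint passes its speed limit or range.

## Working session

There is one attempt and no reset: what is moved stays moved. The work goes in short steps, Python scripts to look and compute and a tool call to move; the robot and the scene stay as the last step left them, time stands still between calls to the robot, and variables do not carry over. Pictures are saved under pics/ and viewed, about 8 in all and at most 12, crops included, and the job is handed in when it is done.

Besides the shell and the picture viewer there is one more tool, called after "Emit:" as name(argument=value, ...) on one line, values as JSON. servo_tool: Moves the arm, as the interface text tells. Its arguments: {"type":"object","properties":{"rows":{"type":"array"},"force":{"type":"number"}},"required":["rows"]}

```bash
mkdir -p pics
cat > h.py <<'E'
import numpy as np, cv2
from station import sense, snapshot, sign_off, tip_extent
def snap(n,f):
    s=snapshot(n); cv2.imwrite('pics/'+f+'.png',s['image']); np.savez('pics/'+f+'.npz',**s); return s
def load(f): return dict(np.load('pics/'+f+'.npz'))
def cloud(s):
    z=s['z_map']; h,w=z.shape; f=h/2/np.tan(np.radians(float(s['vertical_fov']))/2)
    v,u=np.mgrid[:h,:w]
    P=np.stack([(u-s['cx'])/f*z,(v-s['cy'])/f*z,z],-1)
    M=s['cam_to_world']; W=P@M[:3,:3].T+M[:3,3]; W[z<=0]=np.nan; return W
E
python3 - <<'E'
from h import *
print(sense())
for n in('top','side'):
    s=snap(n,n+'0'); print(n,s['vertical_fov'],s['cam_to_world'].round(3).tolist())
E
```

```text
{'t': 0.0, 'q': array([ 1.00750836e+00,  5.28512060e-01,  1.43391985e+00,  1.89943632e-05,
        1.18137185e+00, -1.78513127e-01]), 'qd': array([-0.00086139,  0.00037598,  0.00106285, -0.00017135, -0.00181122,
        0.00046128]), 'tau': array([-1.13003585e-03, -4.42358601e+01, -1.78020608e+01, -2.90773896e-04,
        8.71114869e-03,  1.50406186e-05]), 'tcp_pos': array([0.23438684, 0.57901703, 0.40369941]), 'tool_rot': array([ 1.91206241e-01,  9.81549261e-01, -1.02719542e-03, -4.08898686e-04]), 'force': array([-0.05600614, -0.47231643,  0.33256017]), 'ft_torque': array([-0.04729192,  0.01699424, -0.00130791]), 'finger_gap': 0.9984396856487134}
top 49.98590831671657 [[0.023, -0.992, 0.124, 0.367], [-1.0, -0.024, -0.007, -0.049], [0.01, -0.124, -0.992, 1.102], [0.0, 0.0, 0.0, 1.0]]
side 50.70693577970202 [[0.922, -0.246, 0.299, 0.166], [-0.387, -0.551, 0.739, -0.824], [-0.017, -0.797, -0.603, 0.714], [0.0, 0.0, 0.0, 1.0]]
```

View pics/top0.png

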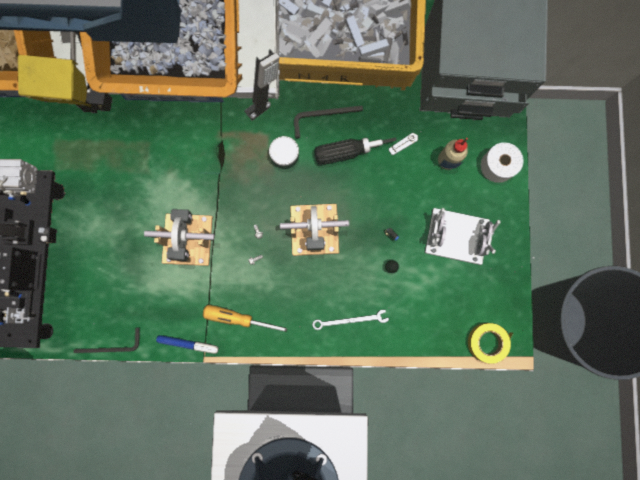

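View pics/side0.png

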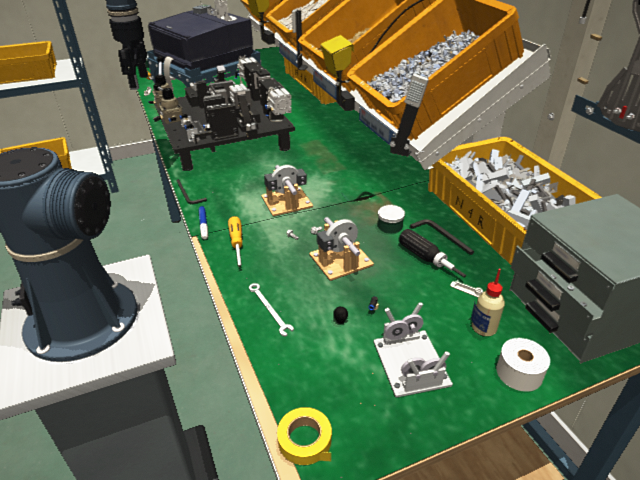

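The top view shows the single-weight rotor at (314,225), with its weight on the robot side at (313,243). The two-weight rotor is at (180,235) and the stand at (461,236). The side view agrees: single at (340,237), double at (288,182), stand at (412,352).

Run:
```python
from h import *
s=load('top0'); W=cloud(s)
ims=[]
for (u0,v0) in ((274,190),(420,196)):
    c=s['image'][v0:v0+80,u0:u0+80]; ims.append(cv2.resize(c,(400,400),interpolation=cv2.INTER_CUBIC))
s2=load('side0'); ims2=[]
for (u0,v0) in ((295,200),(365,295)):
    c=s2['image'][v0:v0+100,u0:u0+100] ; ims2.append(cv2.resize(c,(400,400))[:200+200] if 1 else c)
top=np.hstack(ims); side=cv2.resize(np.hstack(ims2),(800,400))
cv2.imwrite('pics/crop.png',cv2.resize(np.vstack([top,side]),(600,600)))
W2=cloud(s2)
for n,c in(('single',W[225,314]),('double',W[235,180]),('stand',W[236,461])):
    print(n,c.round(3))
    for cn,X in(('top',W),('side',W2)):
        P=X.reshape(-1,3); d=P[np.hypot(P[:,0]-c[0],P[:,1]-c[1])<.11]
        d=d[(d[:,2]>.004)]
        for lo in np.arange(.0,.13,.01):
            q=d[(d[:,2]>=lo)&(d[:,2]<lo+.01)]
            if len(q)>3: print(cn,'%.2f'%lo,len(q),'min',q.min(0).round(3)[:2],'max',q.max(0).round(3)[:2],'med',np.median(q,0).round(3))
```

```text
single [ 0.53  -0.04   0.105]
top 0.00 1262 min [ 0.438 -0.144] max [0.623 0.065] med [ 0.534 -0.041  0.007]
top 0.01 154 min [ 0.485 -0.088] max [0.59  0.013] med [ 0.534 -0.027  0.011]
top 0.02 15 min [ 0.489 -0.087] max [0.527 0.006] med [ 0.519 -0.047  0.026]
top 0.03 14 min [ 0.489 -0.08 ] max [ 0.534 -0.   ] med [ 0.49  -0.042  0.033]
top 0.04 9 min [ 0.519 -0.086] max [0.54  0.005] med [ 0.525 -0.08   0.042]
top 0.05 19 min [ 0.489 -0.088] max [0.551 0.007] med [ 0.525 -0.051  0.057]
top 0.06 124 min [ 0.487 -0.109] max [0.558 0.029] med [ 0.535 -0.046  0.069]
top 0.07 431 min [ 0.486 -0.109] max [0.573 0.029] med [ 0.537 -0.046  0.073]
top 0.08 199 min [ 0.487 -0.059] max [ 0.573 -0.023] med [ 0.5   -0.041  0.083]
top 0.09 72 min [ 0.509 -0.047] max [ 0.569 -0.031] med [ 0.523 -0.04   0.097]
top 0.10 103 min [ 0.517 -0.045] max [ 0.559 -0.034] med [ 0.538 -0.04   0.103]
side 0.00 700 min [ 0.43  -0.112] max [0.612 0.019] med [ 0.517 -0.059  0.008]
side 0.01 166 min [ 0.48  -0.094] max [0.586 0.067] med [ 0.52  -0.072  0.012]
side 0.02 92 min [ 0.484 -0.089] max [ 0.556 -0.031
[... 3077 characters left out ...]
-0.445] max [ 0.586 -0.279] med [ 0.513 -0.338  0.008]
side 0.01 559 min [ 0.468 -0.415] max [ 0.581 -0.284] med [ 0.521 -0.326  0.013]
side 0.02 205 min [ 0.483 -0.413] max [ 0.564 -0.283] med [ 0.519 -0.403  0.026]
side 0.03 278 min [ 0.485 -0.413] max [ 0.57  -0.287] med [ 0.516 -0.399  0.035]
side 0.04 476 min [ 0.483 -0.413] max [ 0.572 -0.283] med [ 0.517 -0.392  0.046]
side 0.05 377 min [ 0.483 -0.412] max [ 0.571 -0.287] med [ 0.521 -0.383  0.055]
side 0.06 353 min [ 0.489 -0.412] max [ 0.566 -0.287] med [ 0.526 -0.385  0.064]
side 0.07 92 min [ 0.486 -0.413] max [ 0.567 -0.287] med [ 0.54  -0.401  0.075]
side 0.08 93 min [ 0.483 -0.413] max [ 0.572 -0.283] med [ 0.542 -0.396  0.084]
```

View pics/crop.png

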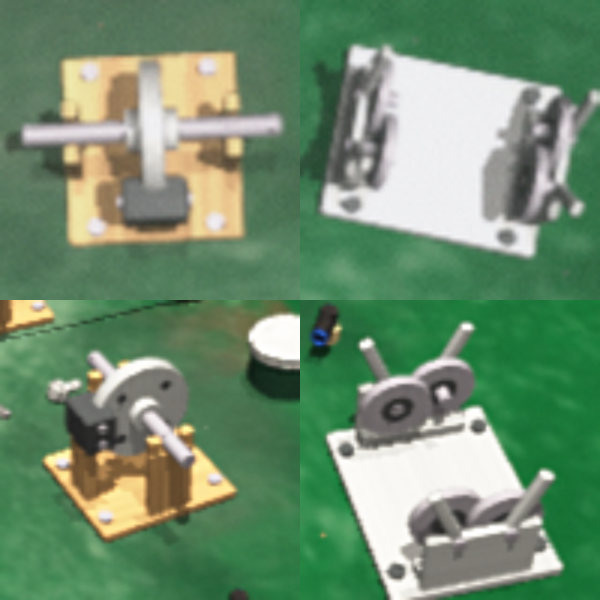

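```bash
cat > fit.py <<'E'
from h import *
from scipy.optimize import least_squares
import itertools
def cyl(P,r,h,c=(0,0,0)):
    P=P-np.array(c); a=np.hypot(P[:,0],P[:,2])-r; b=abs(P[:,1])-h
    return np.minimum(np.maximum(a,b),0)+np.hypot(np.maximum(a,0),np.maximum(b,0))
def box(P,c,h):
    q=abs(P-np.array(c))-h; return np.minimum(q.max(1),0)+np.linalg.norm(np.maximum(q,0),axis=1)
def rotor(P,th=0,two=False):
    R=np.array([[np.cos(th),0,-np.sin(th)],[0,1,0],[np.sin(th),0,np.cos(th)]])
    return np.min([cyl(P,.038,.006),cyl(P,.006,.07),cyl(P,.012,.014),box(P@R,(-.039,0,0),(.012,.018,.015))],axis=0)
def stand(P,s):
    return np.min([cyl(P,.022,.003,(sx*.015,sy*y,-.0236)) for (sx,sy,y) in
      [(1,1,s[0]),(-1,1,.092-s[0]),(1,-1,s[1]),(-1,-1,.092-s[1])]],axis=0)
def fit(P,sdf,g,gate=.006,fixz=None):
    g=np.array(g,float)
    def loc(p,P):
        d=P-p[:3]; c,s=np.cos(p[3]),np.sin(p[3])
        return np.c_[d[:,0]*c+d[:,1]*s,-d[:,0]*s+d[:,1]*c,d[:,2]]
    for gt in(.015,.01,gate,gate):
        Q=P[abs(sdf(loc(g,P)))<gt]
        g=least_squares(lambda p:sdf(loc(p,Q))*1e3,g,x_scale=[.01,.01,.01,.1],diff_step=1e-5,loss='soft_l1',f_scale=1).x
    r=sdf(loc(g,Q)); return g,len(Q),np.abs(r).mean()*1e3
E
python3 - <<'E'
from fit import *
for n in('top','side'):
    W=cloud(load(n+'0')).reshape(-1,3)
    c=(.532,-.042); P=W[(np.hypot(W[:,0]-c[0],W[:,1]-c[1])<.09)&(W[:,2]>.064)]
    g,k,e=fit(P,rotor,[.532,-.042,.069,0]); print(n,'rotor',g.round(4),np.degrees(g[3]).round(2),k,e.round(2))
    c=(.53,-.348); S=W[(np.hypot(W[:,0]-c[0],W[:,1]-c[1])<.09)&(W[:,2]>.025)&(W[:,2]<.075)]
    for s in itertools.product((.042,.05),repeat=2):
      for y0 in(-.17,.1):
        g,k,e=fit(S,lambda P:stand(P,s),[.53,-.348,.068,y0]); print(n,s,g.round(4),np.degrees(g[3]).round(2),k,e.round(2))
    B=W[(np.hypot(W[:,0]-c[0],W[:,1]-c[1])<.1)&(W[:,2]>.009)&(W[:,2]<.016)]
    print('plate',[np.round(x,4) for x in cv2.minAreaRect((B[:,:2]*1000).astype(np.float32))], np.median(B[:,2]))
E
```

```text
top rotor [ 0.5388 -0.0394  0.0671  0.0724] 4.15 852 1.18
top (0.042, 0.042) [ 0.5302 -0.3474  0.0742 -0.3176] -18.2 551 2.58
top (0.042, 0.042) [ 0.5335 -0.3422  0.075  -0.0034] -0.19 527 2.69
top (0.042, 0.05) [ 0.5334 -0.3486  0.0715 -0.1739] -9.96 546 1.9
top (0.042, 0.05) [ 0.5289 -0.3444  0.0718 -0.0673] -3.85 548 2.08
top (0.05, 0.042) [ 0.5248 -0.3472  0.0731 -0.2253] -12.91 545 2.03
top (0.05, 0.042) [ 0.5248 -0.3472  0.0731 -0.2253] -12.91 545 2.03
top (0.05, 0.05) [ 0.5307 -0.3475  0.0685 -0.1703] -9.76 586 1.59
top (0.05, 0.05) [ 0.5307 -0.3475  0.0685 -0.1697] -9.73 585 1.58
plate [array([ 531.1852, -345.7277]), array([121.691 ,  98.2111]), np.float64(79.3314)] 0.010000652695620671
side rotor [ 0.5345 -0.039   0.0681  0.0773] 4.43 881 1.05
side (0.042, 0.042) [ 0.5252 -0.3526  0.0711 -0.0429] -2.46 1117 2.02
side (0.042, 0.042) [ 0.53   -0.3527  0.0704 -0.0087] -0.5 1126 2.06
side (0.042, 0.05) [ 0.523  -0.3537  0.0704 -0.1754] -10.05 1168 1.53
side (0.042, 0.05) [ 0.5231 -0.3538  0.0703 -0.1756] -10.06 1170 1.53
side (0.05, 0.042) [ 0.5307 -0.3486  0.0723 -0.1787] -10.24 1122 2.03
side (0.05, 0.042) [ 0.5256 -0.354   0.069  -0.1913] -10.96 1197 1.36
side (0.05, 0.05) [ 0.523  -0.3531  0.0702 -0.1984] -11.37 1360 1.35
side (0.05, 0.05) [ 0.5236 -0.3532  0.0701 -0.1958] -11.22 1365 1.34
plate [array([ 526.3705, -350.3966]), array([121.4773,  98.3996]), np.float64(79.0004)] 0.01010954057275748
```

```bash
cat >> h.py <<'E'
from scipy.spatial.transform import Rotation as Rn
def plan(xyz,yaw):
    s=sense(); R=Rn.from_quat(s['tool_rot']).as_matrix(); d=R.T@(np.array(xyz)-s['tcp_pos'])*1e3
    y=R[:,1]; cur=np.degrees(np.arctan2(-y[0],y[1])); t=(cur-yaw+90)%180-90
    print('t %.2f'%s['t'],'tcp',s['tcp_pos'].round(4),'yaw %.2f'%cur,'shift',d.round(1),'turn %.1f'%t,'F',s['force'].round(1),'gap %.3f'%s['finger_gap'],'q',s['q'].round(2),'zaxis',R[:,2].round(4))
E
python3 -c "
from h import *
print(tip_extent if not callable(tip_extent) else tip_extent()); plan([.5365,-.0392,.36],4.3)"
```

```text
0.1734
t 0.10 tcp [0.2344 0.579  0.4038] yaw -22.05 shift [-512.1 -459.6   44.6] turn -26.3 F [-0.2  0.2 -0.6] gap 1.001 q [ 1.01  0.53  1.43 -0.    1.18 -0.18] zaxis [-0.001  -0.0017 -1.    ]
```

Emit:
servo_tool(rows=[[[-37,-33,3],-2,1],[[-74,-66,6],-4,1],[[-111,-99,9],-6,1],[[-148,-132,12],-8,1],[[-185,-165,15],-10,1],[[-222,-198,18],-12,1],[[-259,-231,21],-14,1],[[-296,-264,24],-16,1]], force=80)

```text
t: 0.9
tcp_pos: [0.41, 0.2214, 0.38]
tool_rot: [0.052, 0.999, -0.001, -0.001]
force: [1.2, -0.6, 0.3]
finger_gap: 1.002
```

```bash
python3 -c "
from h import *
plan([.5365,-.0392,.36],4.3)"
```

```text
t 0.90 tcp [0.41   0.2214 0.38  ] yaw -5.95 shift [-152.8 -246.    20.3] turn -10.3 F [ 1.2 -0.6  0.3] gap 1.002 q [ 0.25  0.35  1.85 -0.    0.94 -1.21] zaxis [-0.0012 -0.0017 -1.    ]
```

Emit:
servo_tool(rows=[[[-25,-41,3],-2,1],[[-50,-82,6],-4,1],[[-75,-123,9],-6,1],[[-100,-164,12],-8,1],[[-126,-205,15],-9,1],[[-153,-246,20],-10.3,1],[[-153,-246,20],-10.3,1],[[-153,-246,20],-10.3,1]])

```text
t: 1.7
tcp_pos: [0.5367, -0.0404, 0.3596]
tool_rot: [-0.036, 0.999, -0.0, -0.001]
force: [0.1, 0.8, 0.5]
finger_gap: 0.995
```

```bash
python3 -c "
from h import *
plan([.5365,-.0392,.259],4.3)
a=snap('top','top1')['image'][140:300,230:390]; b=snap('side','side1')['image'][120:320,240:440]
cv2.imwrite('pics/v1.png',np.hstack([cv2.resize(a,(400,400)),cv2.resize(b,(400,400))]))"
```

```text
t 1.70 tcp [ 0.5367 -0.0404  0.3596] yaw 4.18 shift [ -0.2   1.2 100.6] turn -0.1 F [0.1 0.8 0.5] gap 0.995 q [-0.28  0.47  1.7  -0.    0.98 -1.93] zaxis [-2.9e-03 -9.0e-04 -1.0e+00]
```

View pics/v1.png

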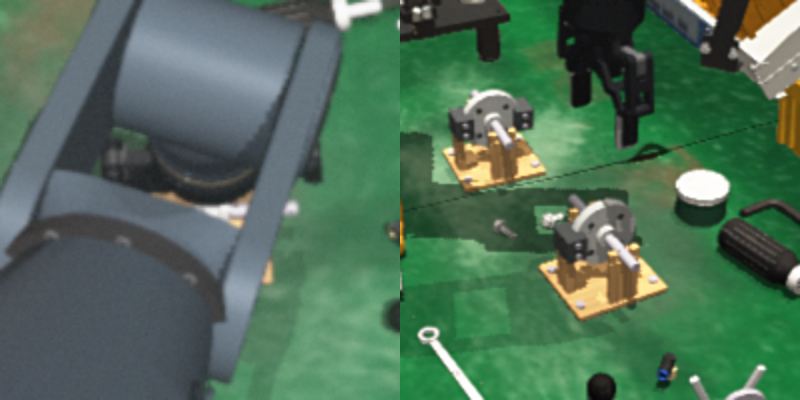

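The tool hangs open above the single rotor. In the side view the fingers are up and behind it, as expected at 0.19 m tip height. Next I lower it.

Emit:
servo_tool(rows=[[[0,1,25],0,1],[[0,1,50],0,1],[[0,1,70],0,1],[[0,1,85],0,1],[[0,1,100],0,1],[[0,1,100],0,1]])

```text
t: 2.4
tcp_pos: [0.534, -0.0356, 0.2585]
tool_rot: [-0.039, 0.999, 0.001, -0.004]
force: [-0.3, -0.2, 0.2]
finger_gap: 0.999
```

```bash
python3 -c "
from h import *
plan([.5365,-.0392,.259],4.3)
b=snap('side','side2')['image'][170:290,270:430]
cv2.imwrite('pics/v2.png',cv2.resize(b,(800,600)))"
```

```text
t 2.40 tcp [ 0.534  -0.0356  0.2585] yaw 4.50 shift [-2.2 -3.8 -0.6] turn 0.2 F [-0.3 -0.2  0.2] gap 0.999 q [-0.28  0.63  1.78 -0.    0.74 -1.92] zaxis [-8.1e-03  7.0e-04 -1.0e+00]
```

View pics/v2.png

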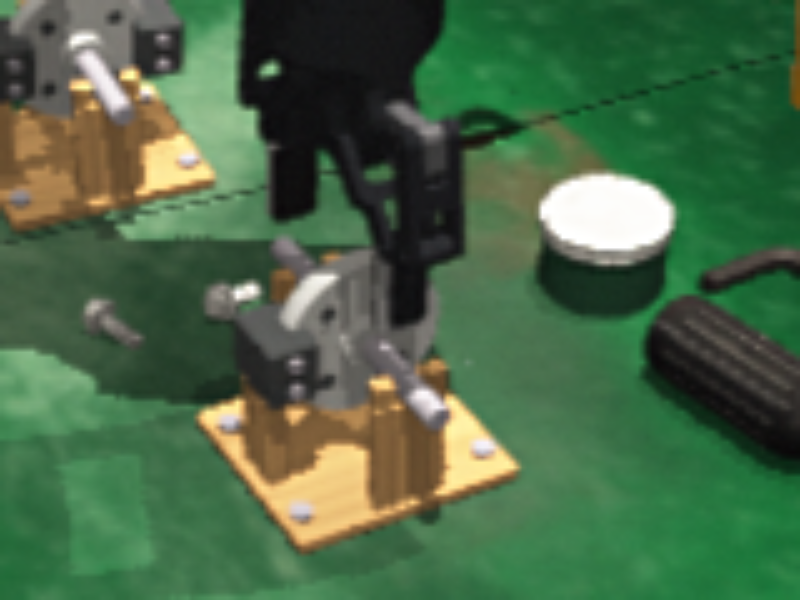

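The fingers straddle the disc, with the near finger at (405,290) beside the disc face. I correct the small offset and close.

Emit:
servo_tool(rows=[[[-4,-4,0],0,1],[[-4,-4,0],0,0],[[-4,-4,0],0,-1],[[-4,-4,0],0,-1],[[-4,-4,0],0,-1],[[-4,-4,0],0,-1],[[-4,-4,0],0,-1],[[-4,-4,0],0,-1]])

```text
t: 3.25
tcp_pos: [0.5389, -0.0395, 0.2598]
tool_rot: [-0.039, 0.999, 0.0, -0.003]
force: [0.5, 1.3, 3.7]
finger_gap: 0.115
```

```bash
python3 -c "
from h import *
plan([.5365,-.0392,.259],4.3)"
```

```text
t 3.25 tcp [ 0.5389 -0.0395  0.2598] yaw 4.48 shift [2.4 0.5 0.8] turn 0.2 F [0.5 1.3 3.7] gap 0.115 q [-0.28  0.63  1.76 -0.    0.75 -1.93] zaxis [-5.6e-03  2.0e-04 -1.0e+00]
```

Emit:
servo_tool(rows=[[[0,0,-8],0,-1],[[0,0,-18],0,-1],[[0,0,-30],0,-1],[[0,0,-45],0,-1],[[0,0,-60],0,-1],[[0,0,-75],0,-1],[[0,0,-80],0,-1],[[0,0,-80],0,-1]])

```text
t: 4.05
tcp_pos: [0.5395, -0.0395, 0.3409]
tool_rot: [-0.039, 0.999, -0.0, -0.002]
force: [0.0, -0.4, -3.8]
finger_gap: 0.117
```

```bash
python3 -c "
from h import *
plan([.529,-.348,.34],-10.7)
b=snap('side','side3')['image'][170:290,270:430]
cv2.imwrite('pics/v3.png',cv2.resize(b,(800,600)))"
```

```text
t 4.05 tcp [ 0.5395 -0.0395  0.3409] yaw 4.48 shift [  34.6 -306.7    1.1] turn 15.2 F [ 0.  -0.4 -3.8] gap 0.117 q [-0.28  0.5   1.71 -0.    0.93 -1.93] zaxis [-3.4e-03 -5.0e-04 -1.0e+00]
```

View pics/v3.png

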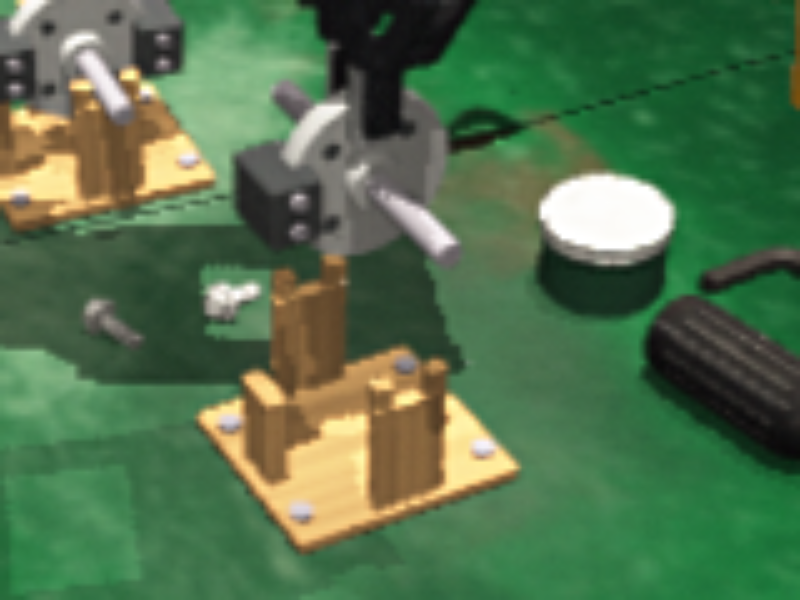

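The rotor is lifted clear of the slots: disc at (370,170), weight still about level at (275,195). The force reads -3.8 N, which matches 0.4 kg. Next I move it above the stand.

Emit:
servo_tool(rows=[[[2,-15,0],1,-1],[[5,-45,0],2,-1],[[9,-80,0],4,-1],[[13,-115,0],6,-1],[[17,-150,0],8,-1],[[21,-185,0],10,-1],[[25,-220,0],12,-1],[[28,-250,0],13,-1]])

```text
t: 4.9
tcp_pos: [0.5299, -0.2937, 0.3389]
tool_rot: [0.076, 0.997, 0.0, -0.003]
force: [0.1, -0.8, -4.4]
finger_gap: 0.12
```

```bash
python3 -c "
from h import *
plan([.529,-.348,.34],-10.7)"
```

```text
t 4.90 tcp [ 0.5299 -0.2937  0.3389] yaw -8.68 shift [ -7.3 -53.8  -1.2] turn 2.0 F [ 0.1 -0.8 -4.4] gap 0.120 q [-0.69  0.58  1.54 -0.    1.02 -2.11] zaxis [-6.8e-03  5.0e-04 -1.0e+00]
```

Emit:
servo_tool(rows=[[[-3,-22,0],1,-1],[[-5,-38,-1],1.5,-1],[[-7,-49,-1],2,-1],[[-7,-54,-1],2,-1],[[-7,-54,-1],2,-1],[[-7,-54,-1],2,-1]])

```text
t: 5.5
tcp_pos: [0.5286, -0.3471, 0.3397]
tool_rot: [0.093, 0.996, 0.001, -0.004]
force: [-0.2, -0.5, -4.6]
finger_gap: 0.117
```

```bash
cat > meas.py <<'E'
from fit import *
import sys
k=sys.argv[1]; zz=float(sys.argv[2])
s=sense(); R=Rn.from_quat(s['tool_rot']).as_matrix(); gp=s['tcp_pos']+R[:,2]*.155
plan([.529,-.348,zz+.191],-10.7)
for n in('top','side'):
    S=snap(n,n+k); W=cloud(S).reshape(-1,3)
    d=W-gp; P=W[(np.hypot(d[:,0],d[:,1])<.09)&(W[:,2]>zz-.06)&(W[:,2]<zz+.015)]
    if len(P)<40: print(n,'few',len(P)); continue
    best=min((fit(P,lambda Q:rotor(Q,th),[gp[0],gp[1],zz,np.radians(-10.7)]) +(th,) for th in(-.3,-.15,0,.15,.3)),key=lambda r:r[2]/r[1])
    g,c,e,th=best; print(n,'rotor',g.round(4),'yaw %.2f'%np.degrees(g[3]),c,e.round(2),'th',th,'rel grasp',(g[:3]-gp).round(4))
E
python3 meas.py 4 .149; python3 -c "
from h import *
a=load('top4')['image'][176:296,380:540]; b=load('side4')['image'][240:400,320:520]
cv2.imwrite('pics/v4.png',np.hstack([cv2.resize(a,(400,300)),cv2.resize(b,(375,300))]))"
```

```text
t 5.50 tcp [ 0.5286 -0.3471  0.3397] yaw -10.63 shift [-0.5 -0.8 -0.3] turn 0.1 F [-0.2 -0.5 -4.6] gap 0.117 q [-0.76  0.61  1.47 -0.    1.06 -2.14] zaxis [-0.0076  0.0018 -1.    ]
top rotor [ 0.5282 -0.3469  0.1471 -0.186 ] yaw -10.66 123 0.94 th -0.3 rel grasp [ 0.0008 -0.0001 -0.0376]
side rotor [ 0.5246 -0.3462  0.1479 -0.1834] yaw -10.51 1455 0.67 th 0 rel grasp [-0.0028  0.0006 -0.0367]
```

View pics/v4.png

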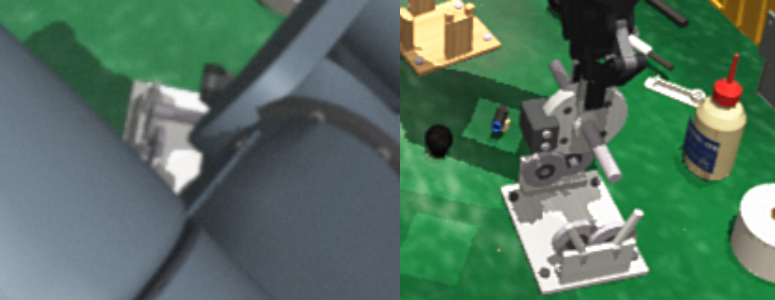

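The side view shows the rotor above the stand, level, with the weight to the left at (537,125). The top view is mostly hidden by the arm. I'll refine the stand centre from its horn tips in the first pictures.

```bash
python3 -c "
from h import *
for n in('top0','side0'):
    W=cloud(load(n)).reshape(-1,3)
    for lo,hi in((.072,.08),(.08,.1)):
        P=W[(np.hypot(W[:,0]-.53,W[:,1]+.348)<.09)&(W[:,2]>lo)&(W[:,2]<hi)]
        C=[]
        for a in(0,1):
            for b in(0,1):
                Q=P[((P[:,0]>.53)==a)&((P[:,1]>-.348)==b)]; C.append(np.r_[(Q.min(0)+Q.max(0))/2,len(Q)] if len(Q) else [np.nan]*4)
        C=np.array(C); print(n,lo,C.round(4).tolist(),'mean',C.mean(0).round(4)[:3], 'yaw',np.degrees(np.arctan2(-(C[1]+C[3]-C[0]-C[2])[0],(C[1]+C[3]-C[0]-C[2])[1])).round(2))
"
```

```text
top0 0.072 [[0.4952, -0.3973, 0.0759, 8.0], [0.5168, -0.2864, 0.0767, 4.0], [0.5467, -0.408, 0.0757, 8.0], [0.5679, -0.2957, 0.0767, 9.0]] mean [ 0.5317 -0.3469  0.0763] yaw -10.83
top0 0.08 [[0.4911, -0.3979, 0.0842, 13.0], [0.5118, -0.2857, 0.0838, 13.0], [0.5496, -0.4085, 0.084, 16.0], [0.5712, -0.2965, 0.0838, 15.0]] mean [ 0.5309 -0.3471  0.0839] yaw -10.68
side0 0.072 [[0.49, -0.401, 0.0758, 19.0], [0.5103, -0.2893, 0.0763, 16.0], [0.543, -0.409, 0.076, 24.0], [0.5625, -0.2984, 0.0762, 19.0]] mean [ 0.5264 -0.3494  0.0761] yaw -10.18
side0 0.08 [[0.4875, -0.3983, 0.0834, 26.0], [0.5077, -0.2867, 0.0836, 20.0], [0.5456, -0.4103, 0.0839, 24.0], [0.5664, -0.2976, 0.0837, 23.0]] mean [ 0.5268 -0.3482  0.0837] yaw -10.35
```

Emit:
servo_tool(rows=[[[-2.6,-1,10],0,-1],[[-2.6,-1,25],0,-1],[[-2.6,-1,40],0,-1],[[-2.6,-1,50],0,-1],[[-2.6,-1,53],0,-1],[[-2.6,-1,53],0,-1],[[-2.6,-1,53],0,-1]])

```text
t: 6.3
tcp_pos: [0.531, -0.3486, 0.2871]
tool_rot: [0.092, 0.996, 0.0, -0.003]
force: [-0.2, 0.1, -5.4]
finger_gap: 0.12
```

```bash
python3 meas.py 5 .095; python3 -c "
from h import *
plan([.531,-.3486,.2867],-10.6)
b=load('side5')['image'][270:400,340:480]
cv2.imwrite('pics/v5.png',cv2.resize(b,(640,594)))"
```

```text
t 6.30 tcp [ 0.531  -0.3486  0.2871] yaw -10.61 shift [2.1 0.2 1.2] turn 0.1 F [-0.2  0.1 -5.4] gap 0.120 q [-0.76  0.68  1.5  -0.    0.96 -2.14] zaxis [-6.6e-03  7.0e-04 -1.0e+00]
top few 0
side rotor [ 0.5272 -0.3481  0.0954 -0.1831] yaw -10.49 1181 0.76 th 0 rel grasp [-0.0028  0.0003 -0.0367]
t 6.40 tcp [ 0.531  -0.3486  0.2876] yaw -10.61 shift [0.  0.  0.9] turn -0.0 F [-0.3  1.  -4.6] gap 0.121 q [-0.76  0.68  1.5  -0.    0.96 -2.14] zaxis [-6.e-03  2.e-04 -1.e+00]
```

View pics/v5.png

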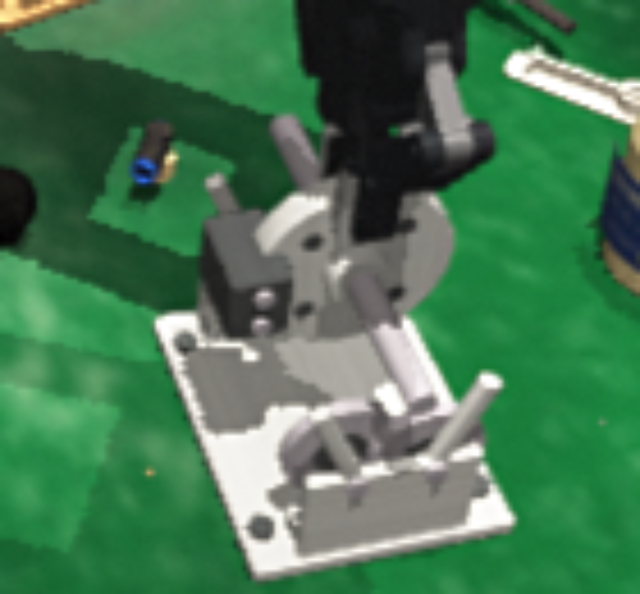

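In the side view the shaft end at (420,395) points into the valley between the horns, at (325,430) and (490,385). The fit agrees with the stand centre to about 1 mm. I continue down slowly.

Emit:
servo_tool(rows=[[[0,0,6],0,-1],[[0,0,12],0,-1],[[0,0,17],0,-1],[[0,0,21],0,-1],[[0,0,24],0,-1],[[0,0,24],0,-1],[[0,0,24],0,-1]])

```text
t: 7.1
tcp_pos: [0.5309, -0.3487, 0.2635]
tool_rot: [0.092, 0.996, -0.0, -0.003]
force: [0.1, 0.0, -5.1]
finger_gap: 0.122
```

```bash
python3 meas.py 6 .071
```

```text
t 7.10 tcp [ 0.5309 -0.3487  0.2635] yaw -10.61 shift [2.  0.3 1.5] turn 0.1 F [ 0.1  0.  -5.1] gap 0.122 q [-0.76  0.72  1.51 -0.01  0.92 -2.14] zaxis [-6.e-03  2.e-04 -1.e+00]
top few 0
side rotor [ 0.527  -0.3483  0.0716 -0.1866] yaw -10.69 1156 0.83 th 0 rel grasp [-0.003   0.0003 -0.0369]
```

Emit:
servo_tool(rows=[[[0,0,1],0,-1],[[0,0,2],0,-1],[[0,0,2.5],0,-1],[[0,0,2.5],0,-1]])

```text
t: 7.6
tcp_pos: [0.5309, -0.3487, 0.2612]
tool_rot: [0.092, 0.996, -0.0, -0.003]
force: [-0.4, -0.3, -5.2]
finger_gap: 0.116
```

Emit:
servo_tool(rows=[[[0,0,0.5],0,-1],[[0,0,1],0,-1],[[0,0,1],0,-1],[[0,0,1],0,-1]])

```text
t: 8.0
tcp_pos: [0.5309, -0.3487, 0.2602]
tool_rot: [0.092, 0.996, -0.0, -0.003]
force: [-0.3, 0.0, -5.0]
finger_gap: 0.119
```

Emit:
servo_tool(rows=[[[0,0,0.5],0,-1],[[0,0,1],0,-1],[[0,0,1],0,-1],[[0,0,1],0,-1]])

```text
t: 8.4
tcp_pos: [0.5311, -0.3487, 0.2598]
tool_rot: [0.092, 0.996, -0.001, -0.002]
force: [-0.5, 1.1, 0.4]
finger_gap: 0.119
```

Contact: the vertical force went from -5 to +0.4 N. I check that both ends are seated before letting go.

```bash
python3 meas.py 7 .068; python3 -c "
from h import *
b=load('side7')['image'][280:400,340:480]
cv2.imwrite('pics/v7.png',cv2.resize(b,(700,600)))"
```

```text
t 8.40 tcp [ 0.5311 -0.3487  0.2598] yaw -10.60 shift [2.2 0.3 0.8] turn 0.1 F [-0.5  1.1  0.4] gap 0.119 q [-0.76  0.72  1.52 -0.    0.91 -2.14] zaxis [-4.9e-03 -6.0e-04 -1.0e+00]
top few 0
side rotor [ 0.5272 -0.3483  0.0676 -0.1838] yaw -10.53 1248 0.81 th 0 rel grasp [-0.0032  0.0005 -0.0372]
```

View pics/v7.png

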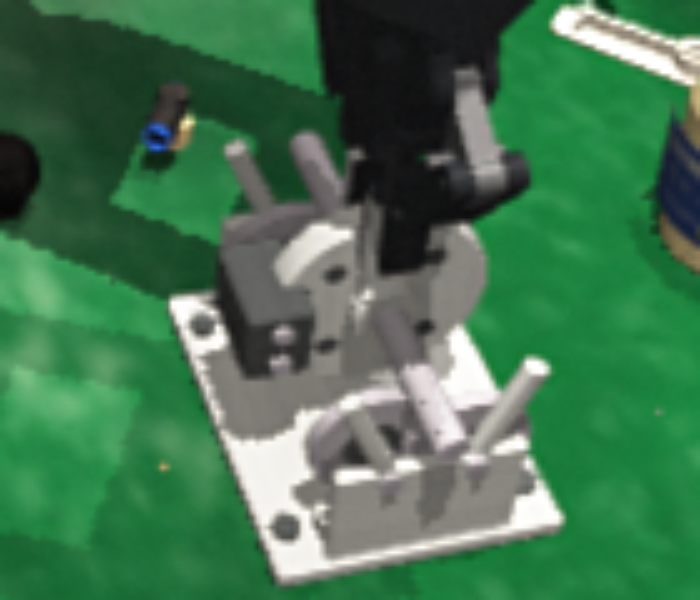

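The shaft lies in both valleys (near one at (440,440)), weight level on the left at (265,310). I let go by opening partway, so the fingers stay inside the horns, then rise.

Emit:
servo_tool(rows=[[[0,0,0],0,0],[[0,0,0],0,0],[[0,0,0],0,0],[[0,0,0],0,0],[[0,0,-15],0,0],[[0,0,-40],0,0],[[0,0,-75],0,0],[[0,0,-110],0,0]])

```text
t: 9.3
tcp_pos: [0.5315, -0.3486, 0.3716]
tool_rot: [0.092, 0.996, -0.0, -0.003]
force: [0.8, -1.1, 0.5]
finger_gap: 0.499
```

Emit:
servo_tool(rows=[[[0,20,-40],0,0],[[0,50,-60],0,0],[[0,90,-70],0,0],[[0,130,-70],0,0],[[0,170,-70],0,0],[[0,200,-70],0,0],[[0,220,-70],0,0],[[0,220,-70],0,0]])

```text
t: 10.1
tcp_pos: [0.5724, -0.1296, 0.4426]
tool_rot: [0.091, 0.996, -0.0, -0.002]
force: [-0.7, -0.5, -0.3]
finger_gap: 0.501
```

Emit:
servo_tool(rows=[[[0,0,0],0,0],[[0,0,0],0,0],[[0,0,0],0,0],[[0,0,0],0,0],[[0,0,0],0,0],[[0,0,0],0,0],[[0,0,0],0,0],[[0,0,0],0,0]])

```text
t: 10.9
tcp_pos: [0.5724, -0.1296, 0.4425]
tool_rot: [0.091, 0.996, -0.0, -0.002]
force: [-0.2, 0.7, -0.0]
finger_gap: 0.496
```

Emit:
servo_tool(rows=[[[0,0,0],0,0],[[0,0,0],0,0],[[0,0,0],0,0],[[0,0,0],0,0],[[0,0,0],0,0],[[0,0,0],0,0],[[0,0,0],0,0],[[0,0,0],0,0]])

```text
t: 11.7
tcp_pos: [0.5724, -0.1296, 0.4425]
tool_rot: [0.091, 0.996, -0.0, -0.002]
force: [0.6, 0.1, 0.4]
finger_gap: 0.503
```

Emit:
servo_tool(rows=[[[0,0,0],0,0],[[0,0,0],0,0],[[0,0,0],0,0],[[0,0,0],0,0],[[0,0,0],0,0],[[0,0,0],0,0],[[0,0,0],0,0],[[0,0,0],0,0]])

```text
t: 12.5
tcp_pos: [0.5724, -0.1296, 0.4425]
tool_rot: [0.091, 0.996, -0.0, -0.002]
force: [0.5, -0.0, -0.2]
finger_gap: 0.502
```

Emit:
servo_tool(rows=[[[0,0,0],0,0],[[0,0,0],0,0],[[0,0,0],0,0],[[0,0,0],0,0],[[0,0,0],0,0],[[0,0,0],0,0],[[0,0,0],0,0],[[0,0,0],0,0]])

```text
t: 13.3
tcp_pos: [0.5724, -0.1296, 0.4425]
tool_rot: [0.091, 0.996, -0.0, -0.002]
force: [0.6, -0.0, -0.1]
finger_gap: 0.504
```

Emit:
servo_tool(rows=[[[0,0,0],0,0],[[0,0,0],0,0],[[0,0,0],0,0],[[0,0,0],0,0],[[0,0,0],0,0],[[0,0,0],0,0],[[0,0,0],0,0],[[0,0,0],0,0]])

```text
t: 14.1
tcp_pos: [0.5724, -0.1296, 0.4425]
tool_rot: [0.091, 0.996, -0.0, -0.002]
force: [1.2, -0.4, 0.5]
finger_gap: 0.502
```

```bash
cat > chk.py <<'E'
from fit import *
import sys
k=sys.argv[1]; print('t',sense()['t'])
for n in('top','side'):
    W=cloud(snap(n,n+k)).reshape(-1,3)
    P=W[(np.hypot(W[:,0]-.529,W[:,1]+.348)<.09)&(W[:,2]>.02)&(W[:,2]<.115)]
    D=P[np.abs((P[:,1]+.348)-(P[:,0]-.529)*.19)<.035]
    E=W[(np.hypot(W[:,0]-.529,W[:,1]+.348)<.1)&(W[:,2]>.066)]
    for th in(1.37,1.57,1.77):
        g,c,e=fit(np.r_[D,E],lambda Q:rotor(Q,th),[.529,-.348,.068,-.186]); print(n,th,g.round(4),c,e.round(2))
a=load('top'+k)['image'][176:296,400:520]; b=load('side'+k)['image'][280:400,340:480]
cv2.imwrite('pics/v%s.png'%k,np.hstack([cv2.resize(a,(380,380)),cv2.resize(b,(420,380))]))
E
python3 chk.py 8
```

```text
t 14.1
top 1.37 [ 0.5314 -0.3488  0.0671 -0.1841] 1394 1.01
top 1.57 [ 0.5314 -0.3488  0.0672 -0.1846] 1398 0.96
top 1.77 [ 0.5312 -0.3487  0.0672 -0.1843] 1392 1.01
side 1.37 [ 0.5274 -0.3485  0.0679 -0.1831] 2471 0.76
side 1.57 [ 0.5274 -0.3485  0.068  -0.1828] 2487 0.74
side 1.77 [ 0.5273 -0.3485  0.068  -0.1828] 2475 0.78
```

View pics/v8.png

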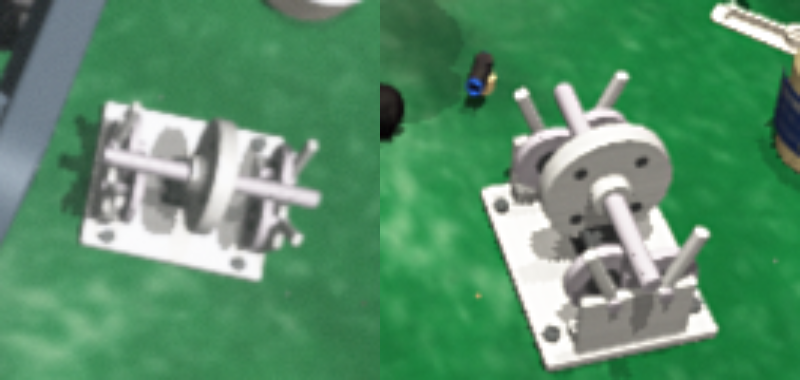

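The weight hangs below the disc, and the shaft is in both valleys and centred to within 2 mm. I wait briefly and compare pictures to confirm it is at rest.

Emit:
servo_tool(rows=[[[0,0,0],0,0],[[0,0,0],0,0],[[0,0,0],0,0],[[0,0,0],0,0],[[0,0,0],0,0],[[0,0,0],0,0],[[0,0,0],0,0]])

```text
t: 14.9
tcp_pos: [0.5723, -0.1296, 0.4425]
tool_rot: [0.091, 0.996, -0.0, -0.002]
force: [-0.0, 1.3, -0.0]
finger_gap: 0.501
```

```bash
python3 -c "
from h import *
a=load('side8')['image'].astype(int)
d=[]
for k in range(3):
    s=snap('side','side9%d'%k)['image'].astype(int); D=abs(s-a).max(2); d.append((D[280:400,340:480].max(),(D[280:400,340:480]>30).sum(),D[150:220,250:320].max()))
print(d, sense()['t'])
W=cloud(load('top8')).reshape(-1,3); P=W[(np.hypot(W[:,0]-.507,W[:,1]-.232)<.06)&(W[:,2]>.1)]; print('double disc top',len(P),np.median(P,0) if len(P) else '')
"
```

```text
[(np.int64(6), np.int64(0), np.int64(5)), (np.int64(6), np.int64(0), np.int64(5)), (np.int64(7), np.int64(0), np.int64(5))] 15.05
double disc top 109 [0.50988136 0.23263015 0.10331325]
```

```bash
python3 -c "
from station import sign_off
print(sign_off())"
```

```text
the job is handed in; nothing more can be done
None
```

The single-weight rotor is resting on the balancing stand with its weight hanging straight down. I handed the job in at about 15 s. I lifted it by its disc and let go only after the wrist force showed it was down on the rollers (from -5 N to about 0).

- **Position:** The shaft lies in both valleys, with the disc middle at 67–68 mm height. It is 0.2 mm off centre along the stand in the side camera and about 2 mm in the top camera.
- **At rest:** Pictures about 0.9 s apart differ only by image noise.
- **Other rotor:** The two-weight rotor is still in its cradle, unmoved.
- **Arm:** It stands clear and touches nothing.

One disagreement: the two cameras differ by about 4 mm in absolute x. I placed the rotor relative to the stand within each camera's own picture, so this had little effect.

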